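# Slide the pepper mill home along the table

## Task

Gently slide the tall pepper mill across the table into the gap between the oil bottle and the salt jar in the wooden condiment rail, and right back against the rail's long back board. Push it low down on its straight foot, never on the turned part above, so that it stays standing on the table all the way: do not squeeze, lift or tip it. Leave everything else where it stands and take the hand away.

Things in the scene. Friction and masses are not known exactly. Their poses are not given: they have to be found in the camera images.
- mill: Pepper mill, turned dark wood, 225 mm tall, about 0.34 kg, loose on the table. Origin: centre of its underside, z along its axis. Foot: straight, 62 mm across, from the table to 66 mm up (steel band at 56 to 60 mm). Above 72 mm: the narrower turned part. Friction on the table 0.5 to 0.7: pushed more than about 40 mm up it may tip; it slides at 1.5 to 3 N.
- mill_top: The mill's turned upper part, rigidly fixed on the foot: 37 mm across at the waist (117 mm above the table), 56 mm across at the wooden head (177 mm), with a small steel knob on top (225 mm). Origin on the mill's axis 72 mm above the table. Not to be touched.
- rail: Condiment rail, light wood, fixed: a low floorless U; its things stand on the table. Origin: on the table, middle of the back board's inner face; x points out through the board (way in: +x), y along it, z up. Board 412 long, 16 thick, 50 high; end pieces (inner faces y = +-190) reach x = -85, mm. On the robot's left, open side to its right, turned up to 15 degrees.
- oil: The oil bottle, green glass with a paper label and steel pourer, 60 mm in diameter, 212 mm tall, 0.45 kg, standing loose in the rail near one end, its axis 38 mm in front of the back board. Origin: centre of its underside. Which end it stands at varies. Leave alone.
- jar: The salt jar, clear glass with white salt and a wooden lid, 68 mm in diameter, 102 mm tall, 0.35 kg, standing loose in the rail near the other end, its axis 38 mm in front of the back board. Origin: centre of its underside. The gap between bottle and jar is at least 136 mm wide. Leave alone.
- boxes: Two kraft cardboard meal boxes with dark film windows, one on the other, each 160 x 120 x 62 mm, loose, behind the rail (to its left as the robot sees it). Origin: centre of the underside. Leave alone.
- plates: A stack of four small palm-leaf plates, 170 mm across, 30 mm high, loose, towards the far edge of the table. Origin: centre of the underside. Leave alone.
There are look-alikes about, which are no part of the job. Leave any red or yellow look-alike of the mill alone.

How it is judged (in metres and radians):
At the end, for the whole second after the job is handed in: The mill stands upright (3 degrees) and still on the table in the rail between bottle and jar (within 90 mm of the middle of the back board), its foot at most 7 mm short of the board; bottle and jar are within 12 mm, boxes and plates within 15 mm of where they started (x of mill in the frame of rail between -0.038 and -0.02 m and y of mill in the frame of rail between -0.09 and 0.09 m and angle between mill's own z axis and vertical below 0.05 rad and height (world z) of mill below 0.004 m and linear speed of mill below 0.02 m/s and distance of each of oil, jar from where it was at the start of the episode below 0.012 m and distance of each of boxes, plates from where it was at the start of the episode below 0.015 m); the robot touches nothing.
It fails at once if the mill leans more than 11 degrees or is lifted off the table (angle between mill's own z axis and vertical above 0.2 rad or height (world z) of mill above 0.012 m).
It fails at once if the mill's turned upper part is touched by the robot (over 1 N) (contact force between mill_top and the fingers above 1 N or contact force between mill_top and the arm above 1 N).
It fails at once if the mill is squeezed or rammed (over 30 N) (contact force between mill and the fingers above 30 N).
It fails at once if the oil bottle or the salt jar is pushed out of place (12 mm) or tipped (distance of any of oil, jar from where it was at the start of the episode above 0.012 m or angle between any of oil, jar's own z axis and vertical above 0.2 rad).
It fails at once if the meal boxes or the plates are moved (15 mm) (distance of any of boxes, plates from where it was at the start of the episode above 0.015 m).
It also fails if it takes over 64 s, if anything falls off the work surface, if the arm or the gripper's body presses on something with over 40 N, if the wrist force passes 120 N, or if a joint passes its speed limit or range.

## Robot

A 7-joint arm with a two-finger parallel gripper is mounted at the origin on the work surface. World frame = base frame: x ahead of the robot, y to its left, z up, the work surface at z = 0. Lengths are in mm, angles in degrees, forces in N, time in s.
With the tool pointing down it reaches from about 425 to 1025 mm from the base axis. Payload 9.4 kg.
Tool frame: the origin (TCP) lies midway between the tips of the shut fingers; the grasp point (between the pads) lies 19 mm behind it; z points along the fingers, y is the direction in which the jaws open and shut (so a half turn about z gives the same grasp; the last joint's range is limited). The gripper opens to 93 mm and grips with 3 to 60 N. Pads are 15 mm wide; open, the fingers measure 128 mm over their backs; the gripper's body (75 mm by 188 mm) begins 65 mm behind the grasp point.
Start: joints at [-69.253, 34.337, -0.143, 91.639, 0.103, 54.024, -4.572], TCP at [308.024, 656.312, 195.618] pointing down, gripper open.
Joint ranges: [-147.43, 147.43], [-19.82, 112.94], [-74.19, 73.91], [6.32, 146.72], [-59.91, 239.91], [6.04, 106.73], [-150.56, 150.56]. Speed limits (degrees/s): [127.2, 127.2, 172.46, 172.46, 180, 180, 180].

## Interface

Orientations are given as a 3x3 rotation matrix whose columns are the frame's x, y, z axes.
In Python, from bench import ctrl gives the robot as it stands.
- The arm moves only by the tool jog_arm, never from a script. Its argument "series" is a list that holds one entry, the list of rows, each a list of 7 numbers: the shift along the tool's x, y, z in mm, then the turn, a rotation vector about the tool's x, y, z in degrees, then the gripper command: -1 is fully open, 1 is shut, values between are in proportion. A call has 1 to 10 rows; each row shifts and turns the pose as measured when the row begins, along the tool's axes as they then stand; what a row does not reach is not made up. A row lasts 1/12 s, in which the tool goes at most 41.7 mm and 7.16 degrees, less where a joint would pass 70% of its speed; a pose out of reach is approached as far as the arm can. A call is refused whole if a number of a shift passes 41.7 or a number of a turn 7.16, either way. A call with a gripper value outside its range is refused whole. The fingers move at their own pace and stop on an object; "squeeze" is the grip in N (left out, the last holds). Time passes only in rows, so rows that do not move let the fingers close. It gives the time, the measured TCP pose, the force and the opening at its end, in the units of the state.
- ctrl.sense(): the state, without advancing time (a new reading comes with each control period).
- ctrl.read_camera(name): name is "scene" or "top" or "wrist"; returns a dict with "pixels" (400x640x3 uint8, blue, green, red), "K" (3x3 intrinsics, pixels), "D" ([k1, k2, p1, p2, k3] as OpenCV has them; the pictures are not rectified), "view" (4x4, takes a point from world to camera coordinates). Camera axes: x right, y down, z forward; pixel columns grow to the right and rows downward; lengths in mm; the calibration is good to about 2 mm. A picture is of the moment at which its call begins. There is no depth.
- ctrl.finish_job(): hands the job in, once; it reports no verdict.
Trained networks look in a picture, given as the dict that the camera call returned (one of the last four; its "shot" number tells which), for a name from the list of things; names that differ only in an ending like _2 or _b are one class to them, and where a whole thing is asked for, a point or a joint stands for the part that bears it (a point fixed in the world has none). Each returns a list of dicts, best first, with "score" (0 to 1); they miss things now and then, are a little off and sometimes report something else, mostly with a low value. They report only what shows in the picture. A call takes as long as a camera call. They do not tell look-alikes from the thing itself.
- ctrl.find_in(picture, thing): "position" ([column, row] in pixels, amid what is visible of it).
- ctrl.spot_point(picture, thing): "position" ([column, row] in pixels: a listed point, or the origin of a listed thing).
The state is a dict: "clock": time; "q": joint angles; "joint_vel": joint speeds; "effort": joint torques, N m; "eef_pos": TCP position; "eef_rot": TCP orientation; "wrist_force": force on the tool from outside, world axes, zero at the start; "moment": the same for the moment, N m; "finger_gap": finger opening in mm.
Only numpy, scipy, OpenCV 4.12 (cv2) and the standard library are available. Lean on these libraries where they do the work, as an engineer would, in place of code of your own. Each camera call takes 0.05 s, during which the arm holds its last target.

## Working session

There is one attempt and no reset: what is moved stays moved. The work goes in short steps, Python scripts to look and compute and a tool call to move; the robot and the scene stay as the last step left them, time stands still between calls to the robot, and variables do not carry over. Pictures are saved under pics/ and viewed, and the job is handed in when it is done.

Besides the shell and the picture viewer there is one more tool, called after "Emit:" as name(argument=value, ...) on one line, values as JSON. jog_arm: Moves the arm, as the interface text tells. Its arguments: {"type":"object","properties":{"series":{"type":"array"},"squeeze":{"type":"number"}},"required":["series"]}

```bash
ls; mkdir -p pics; cat > h.py <<'E'
import numpy as np, cv2
from bench import ctrl
def shot(n,f):
    p=ctrl.read_camera(n); cv2.imwrite('pics/'+f+'.png',p['pixels']); return p
def ray(p,uv):
    u=cv2.undistortPoints(np.array([[uv]],float),np.array(p['K'],float),np.array(p['D'],float))[0,0]
    V=np.array(p['view'],float);R=V[:3,:3];t=V[:3,3]
    return -R.T@t, R.T@np.array([u[0],u[1],1])
def onz(p,uv,z):
    c,d=ray(p,uv); return c+d*(z-c[2])/d[2]
def proj(p,X):
    V=np.array(p['view'],float)
    r,_=cv2.Rodrigues(V[:3,:3]); return cv2.projectPoints(np.array(X,float).reshape(-1,1,3),r,V[:3,3],np.array(p['K'],float),np.array(p['D'],float))[0][:,0]
E
python3 - <<'E'
from h import *
s=ctrl.sense();print({k:np.round(v,2).tolist() for k,v in s.items()})
for n in ['scene','top','wrist']:
    p=shot(n,n+'0'); print(n,onz(p,(320,200),0).round(), (-p['view'][:3,:3].T@p['view'][:3,3]).round())
    for t in ['mill','mill_top','rail','oil','jar','boxes','plates']:
        print(t,[(np.round(a['position']).tolist(),round(a['score'],2),onz(p,a['position'],72 if t=='mill_top' else 0).round().tolist()) for a in ctrl.spot_point(p,t)[:4]])
E
```

```text
pics
{'clock': 0.0, 'q': [-69.26, 34.38, -0.15, 91.68, 0.1, 54.03, -4.57], 'joint_vel': [-0.0, -0.01, -0.02, 0.07, -0.06, -0.02, 0.02], 'effort': [0.0, -76.51, 1.5, -25.23, -0.05, 0.02, 0.0], 'eef_pos': [307.8, 655.83, 194.76], 'eef_rot': [[-0.91, 0.42, -0.0], [0.42, 0.91, -0.0], [-0.0, -0.0, -1.0]], 'wrist_force': [0.19, 0.32, 0.13], 'moment': [-0.0, -0.02, 0.03], 'finger_gap': 93.11}
scene [549. 189.   0.] [1003. -621.  734.]
mill [([242.0, 280.0], 0.76, [539.0, -160.0, 0.0]), ([212.0, 261.0], 0.6, [436.0, -147.0, 0.0]), ([244.0, 229.0], 0.55, [433.0, -16.0, 0.0])]
mill_top [([237.0, 211.0], 0.97, [432.0, -31.0, 72.0]), ([234.0, 261.0], 0.89, [535.0, -169.0, 72.0]), ([206.0, 238.0], 0.76, [432.0, -144.0, 72.0])]
rail [([308.0, 206.0], 0.82, [533.0, 151.0, 0.0])]
oil [([347.0, 227.0], 0.93, [666.0, 125.0, 0.0]), ([261.0, 207.0], 0.67, [419.0, 80.0, 0.0])]
jar [([262.0, 209.0], 0.79, [428.0, 74.0, 0.0])]
boxes [([352.0, 159.0], 0.82, [534.0, 432.0, 0.0])]
plates [([343.0, 298.0], 0.62, [765.0, -91.0, 0.0])]
top [604.  93.   0.] [ 377.  112. 1214.]
mill [([414.0, 224.0], 0.81, [538.0, -166.0, 0.0]), ([410.0, 265.0], 0.73, [428.0, -152.0, 0.0]), ([372.0, 256.0], 0.68, [451.0, -47.0, 0.0])]
mill_top [([415.0, 257.0], 0.71, [444.0, -149.0, 72.0]), ([420.0, 220.0], 0.68, [539.0, -164.0, 72.0]), ([373.0, 256.0], 0.66, [447.0, -42.0, 72.0])]
rail [([303.0, 222.0], 0.57, [543.0, 139.0, 0.0])]
oil [([311.0, 174.0], 0.63, [677.0, 119.0, 0.0])]
jar [([326.0, 267.0], 0.94, [422.0, 76.0, 0.0]), ([413.0, 224.0], 0.18, [539.0, -163.0, 0.0])]
boxes [([196.0, 218.0], 0.64, [550.0, 430.0, 0.0])]
plates [([388.0, 141.0], 0.88, [776.0, -97.0, 0.0])]
wrist [341. 635.   0.] [243. 686. 384.]
mill []
mill_top []
rail []
oil []
jar []
boxes [([244.0, 387.0], 0.57, [536.0, 428.0, -0.0])]
plates []
```

View pics/scene0.png

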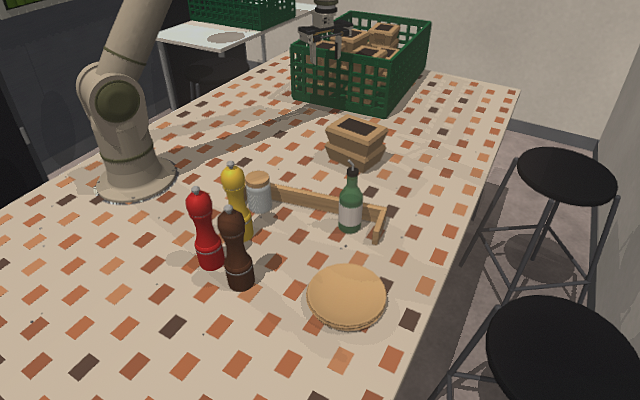

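View pics/top0.png

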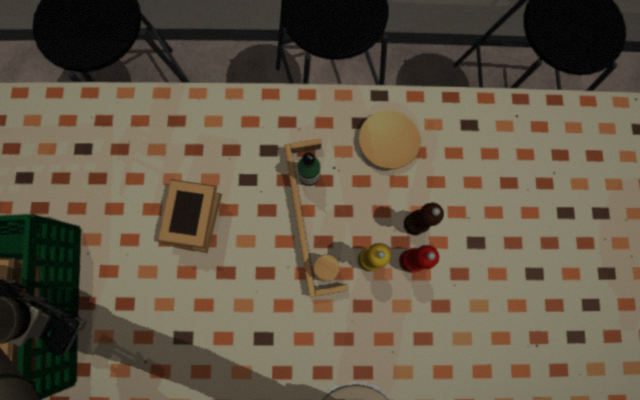

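```bash
python3 - <<'E'
import cv2
a=cv2.imread('pics/scene0.png')[140:310,180:380];cv2.imwrite('pics/cropA.png',cv2.resize(a,None,fx=3.5,fy=3.5,interpolation=2))
a=cv2.imread('pics/top0.png')[140:300,270:450];cv2.imwrite('pics/cropB.png',cv2.resize(a,None,fx=3.5,fy=3.5,interpolation=2))
E
```

```text
(no output)
```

View pics/cropA.png

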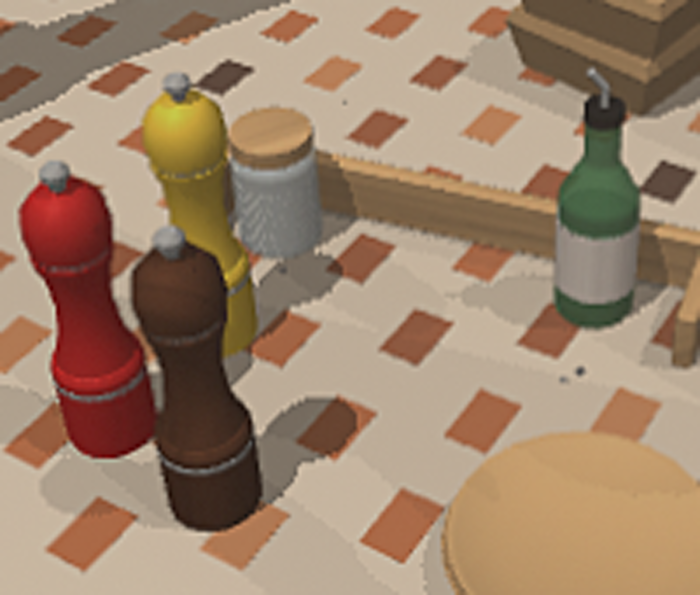

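View pics/cropB.png

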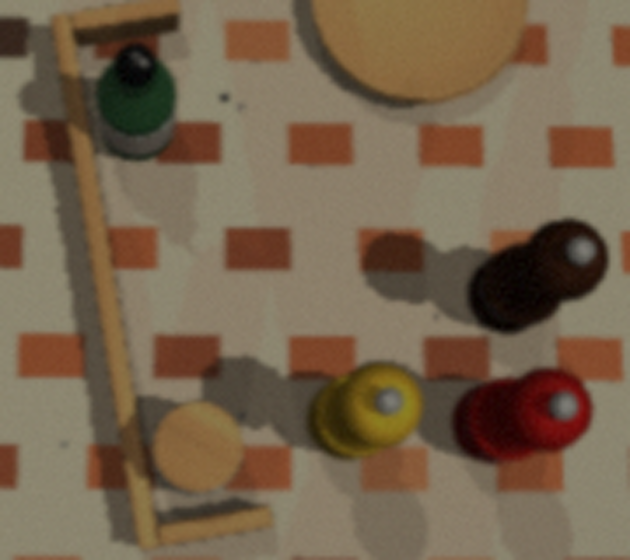

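The brown mill is at scene (242,280) and top (414,224). The look-alikes are red at scene (212,261) / top (410,265) and yellow at scene (244,229) / top (372,256). The description says dark wood, so I choose the brown one, and the close crop confirms it. Next I fit the rail pose with a model overlay.

```bash
cat > ov.py <<'E'
from h import *
def rail_pts(ox,oy,th):
    c,s=np.cos(th),np.sin(th)
    f=lambda x,y,z:[ox+c*x-s*y,oy+s*x+c*y,z]
    return f
def circ(x,y,z,r):
    a=np.linspace(0,2*np.pi,40);return np.c_[x+r*np.cos(a),y+r*np.sin(a),0*a+z]
def draw(p,rail,circs,box,k,fn):
    x0,y0,x1,y1=box
    im=cv2.resize(p['pixels'][y0:y1,x0:x1],None,fx=k,fy=k,interpolation=cv2.INTER_CUBIC)
    f=rail_pts(*rail)
    def pl(P,col):
        q=(proj(p,P)-[x0,y0]+.5)*k-.5
        cv2.polylines(im,[np.round(q*8).astype(int)],False,col,1,16,3)
    pl([f(0,-190,50),f(0,190,50)],(255,0,0)); pl([f(16,-206,50),f(16,206,50)],(255,0,0))
    pl([f(0,-190,0),f(0,190,0)],(255,255,0))
    for sg in(-1,1): pl([f(16,206*sg,50),f(-85,206*sg,50),f(-85,190*sg,50),f(0,190*sg,50)],(255,0,0))
    for c in circs: pl(circ(*c),(0,255,0))
    cv2.imwrite('pics/'+fn+'.png',im)
E
cat > fit.py <<'E'
from ov import *
p=shot('top','t1')
# outer back-board corners at z=50 from crop
a=onz(p,(270+57/3.5,140+18/3.5),50);b=onz(p,(270+142/3.5,140+545/3.5),50)
print(a,b,np.linalg.norm(a-b))
d=(a-b)[:2]; # far minus near ; out-through-board x dir is +y-ish, so y axis = -X-ish -> y = b-a
yv=-d/np.linalg.norm(d); xv=np.array([yv[1],-yv[0]])
th=np.arctan2(xv[1],xv[0]); o=(a+b)[:2]/2-16*xv
print(o,np.degrees(th),xv)
rail=(o[0],o[1],th)
draw(p,rail,[(538,-164,0,31),(538,-164,66,31),(538,-164,177,28),(671,121,0,30),(425,75,102,34)],(270,120,450,300),4,'ov1')
q=shot('scene','s1')
draw(q,rail,[(538,-164,0,31),(538,-164,60,31),(538,-164,177,28),(671,121,0,30),(425,75,102,34),(425,75,0,34)],(180,140,400,310),3.6,'ov2')
E
python3 fit.py
```

```text
[744.7321554  186.22565672  50.        ] [346.85814283 116.73093444  50.        ] 403.8975690789907
[548.54811334 135.71691277] 99.90762880080347 [-0.17206026  0.98508643]
```

View pics/ov1.png

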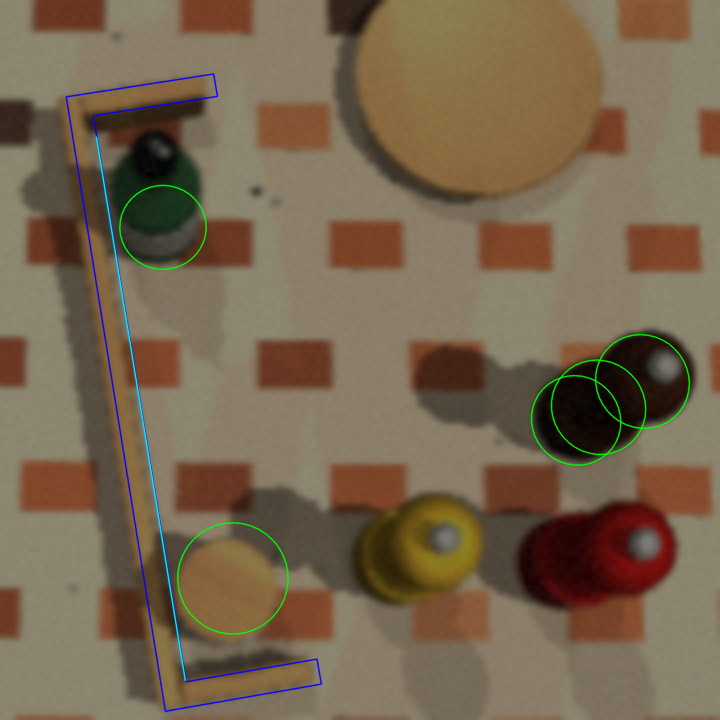

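View pics/ov2.png

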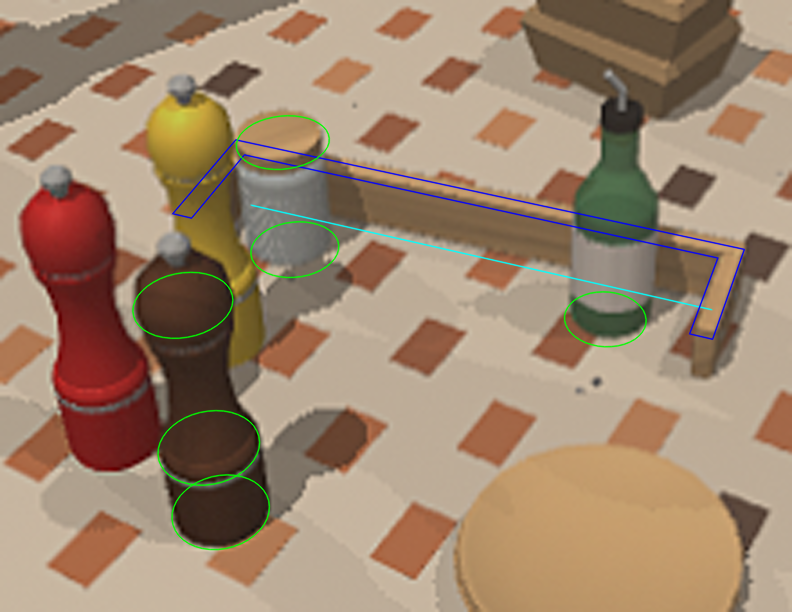

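```bash
python3 - <<'E'
import cv2,numpy as np
def cr(f,x,y,w,h,k):
    a=cv2.imread(f)[y:y+h,x:x+w];a=cv2.convertScaleAbs(a,alpha=1.5);a=cv2.resize(a,None,fx=k,fy=k,interpolation=cv2.INTER_NEAREST)
    for i in range(0,w,10): cv2.putText(a,str(x+i),(i*k,10),0,.35,(0,0,255),1); cv2.line(a,(i*k,0),(i*k,h*k),(255,255,255),1)
    for i in range(0,h,10): cv2.putText(a,str(y+i),(0,i*k+10),0,.35,(0,0,255),1); cv2.line(a,(0,i*k),(w*k,i*k),(255,255,255),1)
    return a
A=cr('pics/t1.png',280,130,50,70,8);B=cr('pics/t1.png',300,240,50,70,8)
cv2.imwrite('pics/z1.png',np.hstack([A[:560],B[:560]]))
A=cr('pics/s1.png',235,170,50,70,8);B=cr('pics/s1.png',340,190,50,70,8)
cv2.imwrite('pics/z2.png',np.hstack([A[:560],B[:560]]))
E
```

```text
(no output)
```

View pics/z1.png

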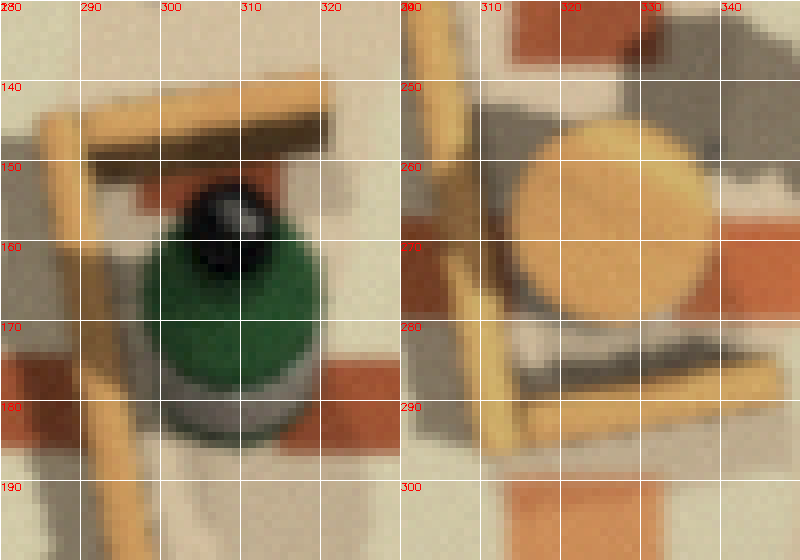

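View pics/z2.png

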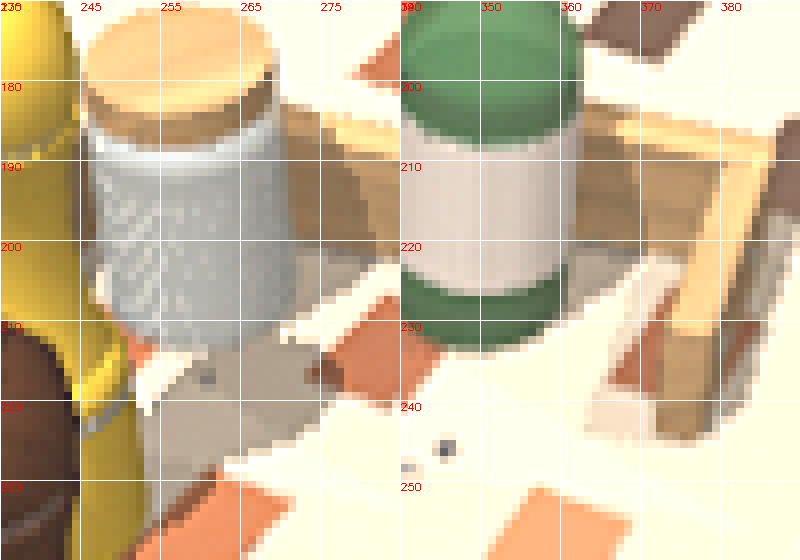

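```bash
cat > fit2.py <<'E'
from ov import *
from scipy.optimize import least_squares
p=shot('top','t2');q=shot('scene','s2')
T=[((16,-206,50),(285,144.3)),((-85,-206,50),(320.5,138.5)),((-85,-190,50),(320.7,143.8)),((0,-190,50),(290.5,149.3)),((16,206,50),(310.2,297)),((-85,206,50),(347.5,290.5)),((-85,190,50),(346.5,284)),((0,190,50),(315,290))]
S=[((16,-206,50),(386.3,207.3)),((-85,-206,50),(379,231.5)),((-85,-190,50),(373.5,231)),((0,-190,50),(380.5,210.5)),((-85,-190,0),(371.7,243.7)),((-85,-206,0),(377.5,244.7))]
def res(v,sep=False):
    f=rail_pts(v[0],v[1],v[2]); 
    a=proj(p,[f(*t[0]) for t in T])-(np.array([t[1] for t in T])-.5)
    b=proj(q,[f(*t[0]) for t in S])-(np.array([t[1] for t in S])-.5)
    if sep: return a,b
    return np.r_[a.ravel(),b.ravel()]
r=least_squares(res,(548,136,np.radians(99.9)),loss='soft_l1');v=r.x
print(v[:2],np.degrees(v[2]));a,b=res(v,True);print(a.round(1).tolist(),b.round(1).tolist())
for name,uv,z in (('jarlid',(325.2,266.8),102),):
    print(name,onz(p,uv,z))
m=np.load('m.npy') if 0 else None
np.save('rail.npy',v)
M=(540,-167)
C=[(*M,0,31),(*M,60,31),(*M,177,28),(671,123,0,30),(420,82,102,34),(420,82,0,34)]
draw(p,v,C,(270,120,450,300),4,'ov3');draw(q,v,C,(180,140,400,310),3.6,'ov4')
E
python3 fit2.py
```

```text
[548.40980752 142.40643887] 100.45739369245365
[[-1.6, 0.1], [-0.3, -0.1], [0.5, 0.1], [-0.3, -0.2], [-0.7, 0.8], [0.9, 0.1], [0.8, 0.4], [-0.4, 0.4]] [[1.5, 0.1], [0.5, 0.6], [-0.4, -0.3], [0.0, -0.7], [-0.2, 1.6], [0.2, 2.0]]
jarlid [418.22663848  81.24138363 102.        ]
```

View pics/ov3.png

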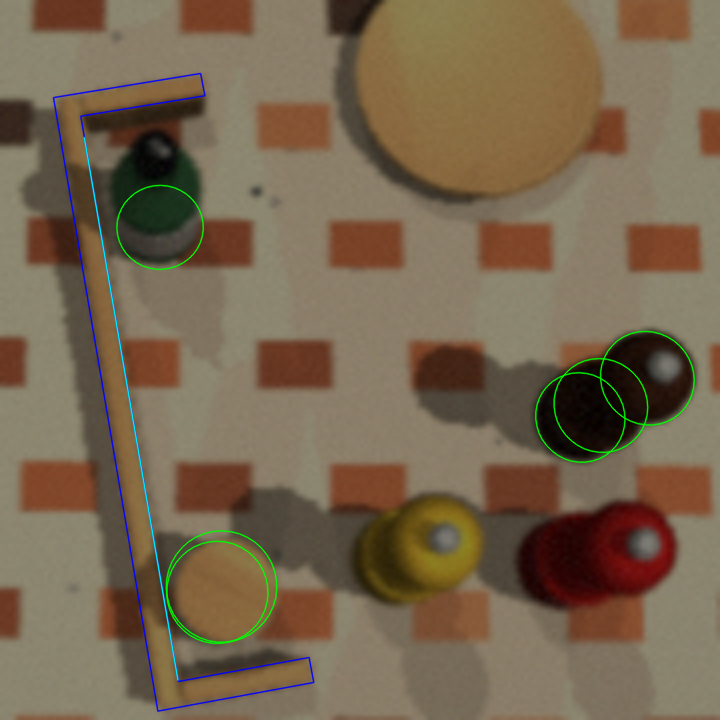

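View pics/ov4.png

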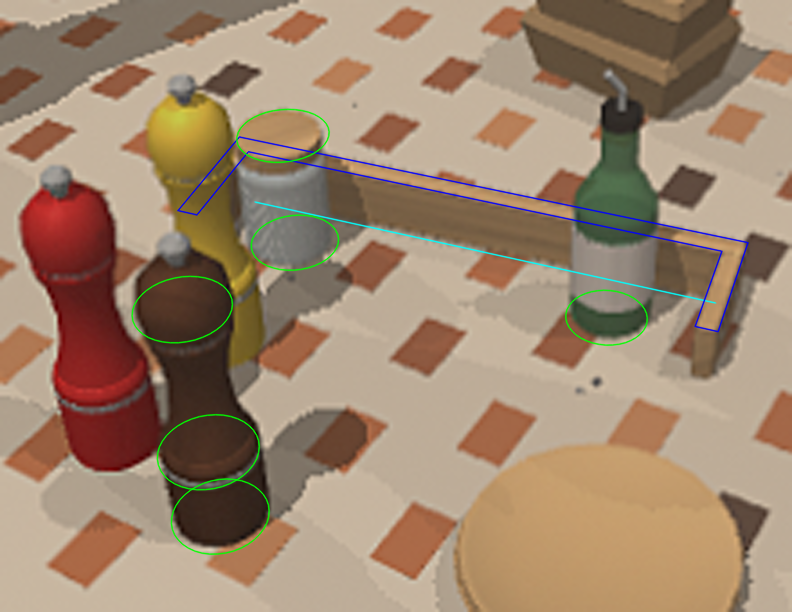

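Emit:
jog_arm(series=[[[0, 0, -40, 0, 0, 0, 0.0], [0, 0, -40, 0, 0, 0, 0.0], [0, 0, -40, 0, 0, 0, 0.0], [0, 0, -40, 0, 0, 0, 0.0], [0, 0, -40, 0, 0, 0, 0.0], [0, 0, 0, 0, 0, 0, 0.0]]])

```text
clock: 1.9
eef_pos: [307.3, 654.7, 400.6]
eef_rot: [[-0.905, 0.425, -0.003], [0.425, 0.905, -0.008], [-0.001, -0.008, -1.0]]
wrist_force: [0.6, -0.1, 0.9]
finger_gap: 57.7
```

```bash
python3 - <<'E'
import bench,inspect
from h import *
s=ctrl.sense();print({k:np.round(v,2).tolist() for k,v in s.items()})
E
```

```text
{'clock': 1.9, 'q': [-69.76, 26.89, 0.7, 75.88, -0.33, 77.71, -4.19], 'joint_vel': [0.2, 1.5, -0.12, 5.2, 0.14, -4.07, -0.05], 'effort': [-0.82, -62.24, 0.9, -27.6, -0.12, 1.4, 0.03], 'eef_pos': [307.31, 654.7, 400.65], 'eef_rot': [[-0.91, 0.42, -0.0], [0.42, 0.91, -0.01], [-0.0, -0.01, -1.0]], 'wrist_force': [0.64, -0.13, 0.94], 'moment': [0.0, -0.03, 0.02], 'finger_gap': 57.74}
```

Emit:
jog_arm(series=[[[-26, -31, 0, 0, 0, 0, 0.0], [-26, -31, 0, 0, 0, 0, 0.0], [-26, -31, 0, 0, 0, 0, 0.0], [-26, -31, 0, 0, 0, 0, 0.0], [-26, -31, 0, 0, 0, 0, 0.0], [-26, -31, 0, 0, 0, 0, 0.0], [-26, -31, 0, 0, 0, 0, 0.0], [-26, -31, 0, 0, 0, 0, 0.0], [-26, -31, 0, 0, 0, 0, 0.0], [-26, -31, 0, 0, 0, 0, 0.0]]])

```text
clock: 2.73
eef_pos: [409.8, 260.8, 400.5]
eef_rot: [[-0.911, 0.412, -0.002], [0.412, 0.911, 0.002], [0.003, 0.001, -1.0]]
wrist_force: [1.1, -0.1, 0.7]
finger_gap: 46.9
```

Emit:
jog_arm(series=[[[-26, -31, 0, 0, 0, 0, 0.0], [-26, -31, 0, 0, 0, 0, 0.0], [-26, -31, 0, 0, 0, 0, 0.0], [-26, -31, 0, 0, 0, 0, 0.0], [-26, -31, 0, 0, 0, 0, 0.0], [-26, -31, 0, 0, 0, 0, 0.0], [-26, -31, 0, 0, 0, 0, 0.0], [-26, -31, 0, 0, 0, 0, 0.0], [-26, -31, 0, 0, 0, 0, 0.0], [-26, -31, 0, 0, 0, 0, 0.0]]])

```text
clock: 3.57
eef_pos: [516.6, -141.9, 401.3]
eef_rot: [[-0.912, 0.411, 0.007], [0.411, 0.911, 0.007], [-0.004, 0.009, -1.0]]
wrist_force: [1.5, 0.4, 0.1]
finger_gap: 46.5
```

```bash
cat > st.py <<'E'
from h import *
s=ctrl.sense();print({k:np.round(s[k],2).tolist() for k in('clock','q','eef_pos','eef_rot','wrist_force','finger_gap')})
E
python3 st.py
```

```text
{'clock': 3.57, 'q': [-13.08, 10.75, 27.97, 101.48, -5.89, 68.78, 82.31], 'eef_pos': [516.59, -141.89, 401.3], 'eef_rot': [[-0.91, 0.41, 0.01], [0.41, 0.91, 0.01], [-0.0, 0.01, -1.0]], 'wrist_force': [1.52, 0.44, 0.13], 'finger_gap': 46.45}
```

Emit:
jog_arm(series=[[[-27, -27, 0, 0, 0, 0, 0.0], [-27, -27, 0, 0, 0, 0, 0.0], [-27, -27, 0, 0, 0, 0, 0.0], [-27, -27, 0, 0, 0, 0, 0.0], [-27, -27, 0, 0, 0, 0, 0.0], [0, 0, 0, 0, 0, 7, 0.0], [0, 0, 0, 0, 0, 7, 0.0], [0, 0, 0, 0, 0, 7, 0.0], [0, 0, 0, 0, 0, 7, 0.0], [0, 0, 0, 0, 0, 7, 0.0]]])

```text
clock: 4.4
eef_pos: [583.1, -344.3, 397.6]
eef_rot: [[-0.496, 0.868, 0.007], [0.869, 0.496, 0.001], [-0.003, 0.007, -1.0]]
wrist_force: [-0.9, -0.4, 0.3]
finger_gap: 46.0
```

Emit:
jog_arm(series=[[[0, 0, 0, 0, 0, 7, 0.0], [0, 0, 0, 0, 7, 0, 0.0], [0, 0, 0, 0, 7, 0, 0.0], [0, 0, 0, 0, 7, 0, 0.0], [0, 0, 0, 0, 0, 0, 0.0]]])

```text
clock: 4.82
eef_pos: [585.9, -335.9, 396.5]
eef_rot: [[-0.362, 0.922, -0.137], [0.854, 0.386, 0.348], [0.373, 0.009, -0.928]]
wrist_force: [-0.3, -1.1, -1.4]
finger_gap: 46.3
```

```bash
python3 st.py
```

```text
{'clock': 4.82, 'q': [13.63, 36.2, 36.33, 70.91, -28.37, 99.91, 71.25], 'eef_pos': [585.9, -335.93, 396.52], 'eef_rot': [[-0.36, 0.92, -0.14], [0.85, 0.39, 0.35], [0.37, 0.01, -0.93]], 'wrist_force': [-0.34, -1.13, -1.42], 'finger_gap': 46.27}
```

Emit:
jog_arm(series=[[[-14, 0, 36, 0, 0, 0, 0.0], [-14, 0, 36, 0, 0, 0, 0.0], [-14, 0, 36, 0, 0, 0, 0.0], [0, 0, 0, 0, 7, 0, 0.0], [0, 0, 0, 0, 7, 0, 0.0], [0, 0, 0, 0, 0, 0, 0.0]]])

```text
clock: 5.32
eef_pos: [584.9, -334.5, 271.6]
eef_rot: [[-0.314, 0.924, -0.219], [0.747, 0.383, 0.544], [0.586, 0.007, -0.81]]
wrist_force: [-0.8, 0.1, -0.9]
finger_gap: 46.6
```

```bash
python3 st.py
```

```text
{'clock': 5.32, 'q': [20.06, 46.81, 31.23, 72.39, -33.46, 101.95, 76.01], 'eef_pos': [584.91, -334.48, 271.58], 'eef_rot': [[-0.31, 0.92, -0.22], [0.75, 0.38, 0.54], [0.59, 0.01, -0.81]], 'wrist_force': [-0.81, 0.09, -0.89], 'finger_gap': 46.56}
```

Emit:
jog_arm(series=[[[-23, 0, 32, 0, 0, 0, 0.0], [-23, 0, 32, 0, 0, 0, 0.0], [-23, 0, 32, 0, 0, 0, 0.0], [0, 0, 0, 0, 7, 0, 0.0], [0, 0, 0, 0, 7, 0, 0.0], [0, 0, 0, 0, 0, 0, 0.0]]])

```text
clock: 5.82
eef_pos: [587.7, -334.0, 150.9]
eef_rot: [[-0.257, 0.923, -0.286], [0.606, 0.385, 0.697], [0.753, 0.006, -0.658]]
wrist_force: [0.6, -0.6, -1.4]
finger_gap: 46.8
```

```bash
python3 st.py; python3 -c "
from h import *
shot('scene','s3');shot('wrist','w3')"
```

```text
{'clock': 5.82, 'q': [25.31, 59.06, 25.93, 68.96, -36.84, 105.45, 78.69], 'eef_pos': [587.75, -333.98, 150.93], 'eef_rot': [[-0.26, 0.92, -0.29], [0.61, 0.38, 0.7], [0.75, 0.01, -0.66]], 'wrist_force': [0.62, -0.58, -1.42], 'finger_gap': 46.81}
```

View pics/s3.png

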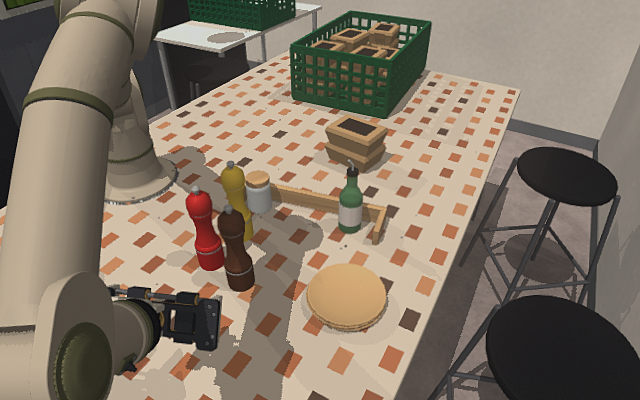

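View pics/w3.png

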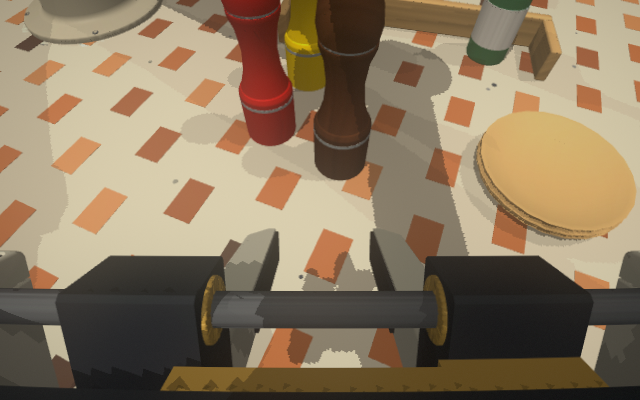

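```bash
python3 - <<'E'
from h import *
p=shot('wrist','w4')
for t,z in (('mill',0),('mill_top',72),('rail',0),('oil',0),('jar',0)):
    print(t,[(np.round(a['position']).tolist(),round(a['score'],2),onz(p,a['position'],z).round().tolist()) for a in ctrl.spot_point(p,t)[:4]])
# foot left/right edges at bottom; band
for uv in [(314,158),(371,152),(342,179)]: print(onz(p,uv,0).round(1))
for M in [(538,-165),(540,-162),(536,-160)]:
    a=np.linspace(0,2*np.pi,73);q=proj(p,np.c_[M[0]+31*np.cos(a),M[1]+31*np.sin(a),0*a]);print(M,q[:,0].min(),q[:,0].max(),q[:,1].max())
s=ctrl.sense();R=np.array(s['eef_rot']);print(proj(p,[np.array(s['eef_pos'])+R@[0,y,0] for y in(-23,0,23)]).round(1))
w=np.array([562,-225,30])-s['eef_pos'];print((R.T@w).round(1))
E
```

```text
mill [([338.0, 162.0], 0.97, [541.0, -170.0, 0.0]), ([270.0, 126.0], 0.96, [436.0, -149.0, 0.0]), ([308.0, 77.0], 0.96, [442.0, -39.0, 0.0])]
mill_top [([341.0, 115.0], 0.9, [539.0, -163.0, 72.0]), ([262.0, 83.0], 0.87, [437.0, -151.0, 72.0])]
rail [([412.0, 26.0], 0.62, [550.0, 154.0, 0.0])]
oil [([486.0, 55.0], 0.95, [678.0, 125.0, 0.0])]
jar []
[ 511.4 -175.     0. ]
[ 572.8 -138.3    0. ]
[ 554.4 -191.     0. ]
(538, -165) 311.8539034829421 362.48295668658284 179.4183462829446
(540, -162) 314.33583767430383 364.8259331609739 178.05483678670177
(536, -160) 312.0051063154517 362.2842256800637 175.71414547025023
[[285.4 224.6]
 [325.9 224.5]
 [366.4 224.3]]
[-22.1  14.2 169.2]
```

Emit:
jog_arm(series=[[[-4, 3, 33, 0, -1, 0, 0.0], [-4, 3, 33, 0, -1, 0, 0.0], [-5, 3, 33, 0, -1, 0, 0.0], [-5, 3, 30, 0, -1, 0, 0.0], [0, 0, 0, 0, 0, 0, 0.0]]])

```text
clock: 6.63
eef_pos: [572.8, -253.4, 60.3]
eef_rot: [[-0.297, 0.921, -0.25], [0.669, 0.388, 0.634], [0.681, 0.021, -0.732]]
wrist_force: [0.6, 0.7, -1.4]
finger_gap: 46.6
```

```bash
python3 st.py; python3 - <<'E'
from h import *
s=ctrl.sense();R=np.array(s['eef_rot'])
z=R[:,2];a=np.arctan2(-z[0],z[1]);print('a',np.degrees(a),'t',np.degrees(np.arccos(-z[2])))
h=np.array([-np.sin(a),np.cos(a),0]);M=np.array([540,-164,18.])
for d in(45,25):print((R.T@(M-d*h-s['eef_pos'])).round(1))
E
```

```text
{'clock': 6.63, 'q': [18.87, 57.42, 25.33, 85.26, -39.2, 86.77, 83.37], 'eef_pos': [572.78, -253.4, 60.33], 'eef_rot': [[-0.3, 0.92, -0.25], [0.67, 0.39, 0.63], [0.68, 0.02, -0.73]], 'wrist_force': [0.64, 0.68, -1.36], 'finger_gap': 46.59}
a 21.549654119370377 t 42.975793352324494
[ 7.8  2.6 65.2]
[22.4  3.  78.8]
```

Emit:
jog_arm(series=[[[1, 1, 20, 0, 0, 0, 0.0], [2, 1, 20, 0, 0, 0, 0.0], [3, 0, 15, 0, 0, 0, 0.0], [0, 0, 0, 0, 0, 0, 0.0]]])

```text
clock: 6.97
eef_pos: [560.9, -212.6, 27.6]
eef_rot: [[-0.304, 0.92, -0.247], [0.672, 0.391, 0.629], [0.675, 0.025, -0.737]]
wrist_force: [0.9, 0.3, -0.7]
finger_gap: 46.7
```

```bash
cat > go.py <<'E'
import sys
from h import *
s=ctrl.sense();R=np.array(s['eef_rot']);e=np.array(s['eef_pos'])
z=R[:,2];a=np.arctan2(-z[0],z[1]);h=np.array([-np.sin(a),np.cos(a),0])
print('t',round(s['clock'],2),'q',np.round(s['q'],1).tolist(),'F',np.round(s['wrist_force'],1).tolist(),'e',e.round(1).tolist(),'a',np.degrees(a).round(1),'tilt',np.degrees(np.arccos(-z[2])).round(1),'ytilt',R[2,1].round(3))
print('est mill', (e+25*h).round(1)[:2])
print('tool of world x,y,z unit:',R.T.round(3).T.tolist())
E
python3 go.py;  python3 -c "
from h import *
shot('scene','s5');shot('wrist','w5')"
```

```text
t 6.97 q [16.6, 57.6, 24.3, 91.1, -41.1, 80.9, 85.2] F [0.9, 0.3, -0.7] e [560.9, -212.6, 27.6] a 21.4 tilt 42.5 ytilt 0.025
est mill [ 551.8 -189.3]
tool of world x,y,z unit: [[-0.304, 0.92, -0.247], [0.672, 0.391, 0.629], [0.675, 0.025, -0.737]]
```

View pics/s5.png

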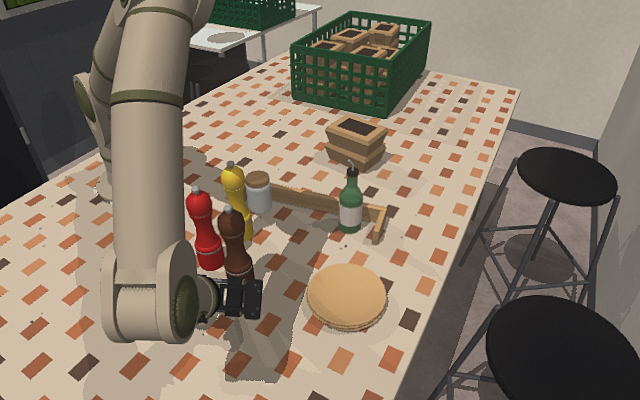

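View pics/w5.png

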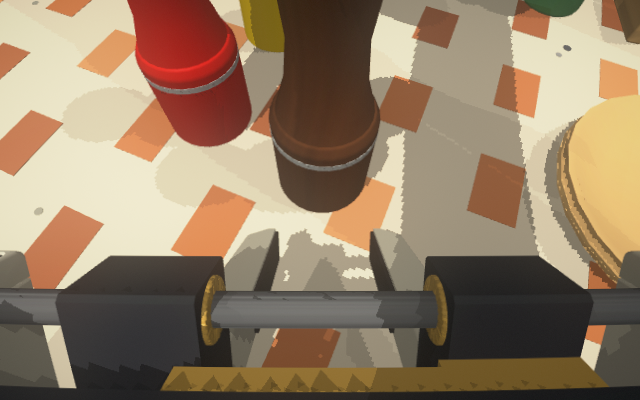

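Emit:
jog_arm(series=[[[-3.5, 0, 3.7, 0, 0, 0, 0.0], [-3.5, 0, 3.7, 0, 0, 0, 0.0], [2.9, 0, 2.7, 0, 0, 0, 0.0], [2.9, 0, 2.7, 0, 0, 0, 0.0], [2.9, 0, 2.7, 0, 0, 0, 0.0], [2.9, 0, 2.7, 0, 0, 0, 0.0], [2.2, 0, 2, 0, 0, 0, 0.0], [0, 0, 0, 0, 0, 0, 0.0]]])

```text
clock: 7.73
eef_pos: [556.3, -202.7, 20.4]
eef_rot: [[-0.306, 0.922, -0.239], [0.679, 0.387, 0.624], [0.667, 0.029, -0.744]]
wrist_force: [-0.8, -0.2, 0.0]
finger_gap: 46.5
```

```bash
python3 go.py
```

```text
t 7.73 q [16.0, 57.3, 24.1, 93.1, -41.8, 78.7, 85.9] F [-0.8, -0.2, 0.0] e [556.3, -202.7, 20.4] a 20.9 tilt 41.9 ytilt 0.029
est mill [ 547.4 -179.4]
tool of world x,y,z unit: [[-0.306, 0.922, -0.239], [0.679, 0.387, 0.624], [0.667, 0.029, -0.744]]
```

Emit:
jog_arm(series=[[[2.2, 0, 2.2, 0, 0, 0, 0.0], [2.2, 0, 2.2, 0, 0, 0, 0.0], [2.2, 0, 2.2, 0, 0, 0, 0.0], [2.2, 0, 2.2, 0, 0, 0, 0.0], [2.2, 0, 2.2, 0, 0, 0, 0.0], [2.2, 0, 2.2, 0, 0, 0, 0.0]]])

```text
clock: 8.23
eef_pos: [548.7, -184.1, 19.5]
eef_rot: [[-0.306, 0.922, -0.238], [0.679, 0.387, 0.623], [0.667, 0.029, -0.745]]
wrist_force: [-0.2, 0.5, 0.6]
finger_gap: 46.5
```

```bash
python3 go.py;python3 -c "
from h import *
shot('wrist','w6')"
```

```text
t 8.23 q [15.0, 56.5, 23.8, 95.6, -42.5, 77.0, 86.3] F [-0.2, 0.5, 0.6] e [548.7, -184.1, 19.5] a 20.9 tilt 41.9 ytilt 0.029
est mill [ 539.7 -160.7]
tool of world x,y,z unit: [[-0.306, 0.922, -0.238], [0.679, 0.387, 0.623], [0.667, 0.029, -0.745]]
```

View pics/w6.png

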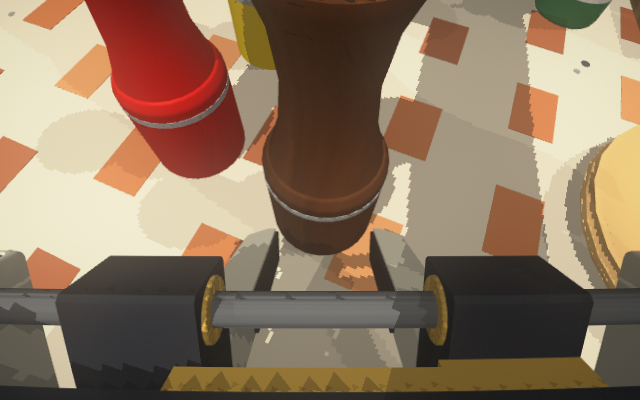

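Emit:
jog_arm(series=[[[2.3, 0.5, 2.2, 0, 0, 0, 0.0], [2.3, 1.5, 2.2, 0, 0, 0, 0.0], [2.3, 2.4, 2.2, 0, 0, 0, 0.0], [2.3, 2.4, 2.2, 0, 0, 0, 0.0], [2.3, 2.4, 2.2, 0, 0, 0, 0.0], [2.3, 2.4, 2.2, 0, 0, 0, 0.0], [2.3, 2.4, 2.2, 0, 0, 0, 0.0], [2.3, 2.4, 2.2, 0, 0, 0, 0.0]]])

```text
clock: 8.95
eef_pos: [553.3, -153.6, 19.1]
eef_rot: [[-0.306, 0.922, -0.239], [0.682, 0.387, 0.621], [0.665, 0.027, -0.747]]
wrist_force: [-0.9, -2.1, 1.7]
finger_gap: 46.6
```

```bash
python3 go.py;python3 -c "
from h import *
shot('wrist','w7');shot('top','t7')"
```

```text
t 8.95 q [12.8, 55.8, 23.2, 97.5, -43.8, 75.4, 85.3] F [-0.9, -2.1, 1.7] e [553.3, -153.6, 19.1] a 21.0 tilt 41.7 ytilt 0.027
est mill [ 544.3 -130.2]
tool of world x,y,z unit: [[-0.306, 0.922, -0.239], [0.682, 0.387, 0.621], [0.665, 0.027, -0.747]]
```

View pics/w7.png

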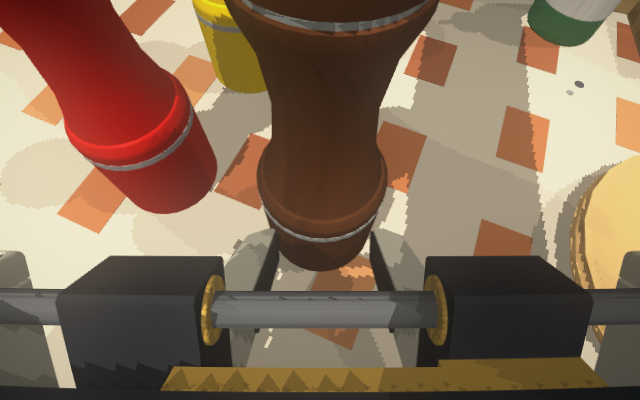

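View pics/t7.png

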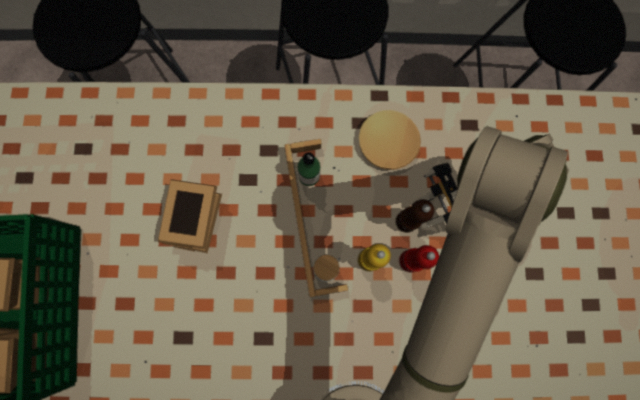

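Emit:
jog_arm(series=[[[2.8, 3.2, 2.6, 0, 0, 0, 0.0], [2.8, 3.2, 2.6, 0, 0, 0, 0.0], [2.8, 3.2, 2.6, 0, 0, 0, 0.0], [2.8, 3.2, 2.6, 0, 0, 0, 0.0], [2.8, 3.2, 2.6, 0, 0, 0, 0.0], [2.8, 3.2, 2.6, 0, 0, 0, 0.0], [2.8, 3.2, 2.6, 0, 0, 0, 0.0], [2.8, 3.2, 2.6, 0, 0, 0, 0.0]]])

```text
clock: 9.72
eef_pos: [566.2, -112.0, 19.0]
eef_rot: [[-0.306, 0.922, -0.239], [0.682, 0.387, 0.621], [0.665, 0.027, -0.747]]
wrist_force: [-0.4, -2.2, 0.9]
finger_gap: 46.4
```

```bash
python3 go.py;python3 -c "
from h import *
shot('wrist','w8');shot('scene','s8')"
```

```text
t 9.72 q [9.8, 55.3, 22.3, 98.8, -45.7, 73.9, 83.5] F [-0.4, -2.2, 0.9] e [566.2, -112.0, 19.0] a 21.0 tilt 41.7 ytilt 0.027
est mill [557.3 -88.7]
tool of world x,y,z unit: [[-0.306, 0.922, -0.239], [0.682, 0.387, 0.621], [0.665, 0.027, -0.747]]
```

View pics/w8.png

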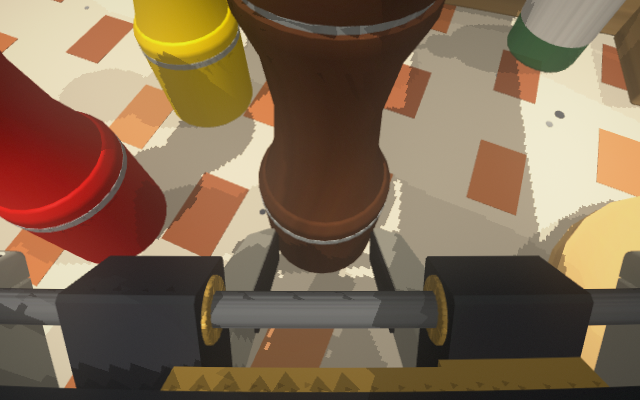

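View pics/s8.png

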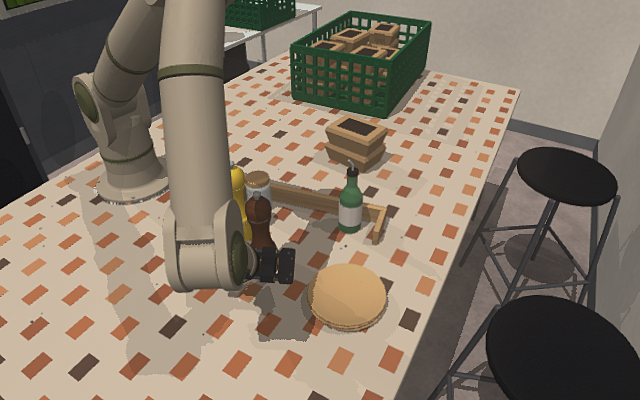

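Emit:
jog_arm(series=[[[2.8, 3.2, 2.6, 0, 0, 0, 0.0], [2.8, 3.2, 2.6, 0, 0, 0, 0.0], [2.8, 3.2, 2.6, 0, 0, 0, 0.0], [2.8, 3.2, 2.6, 0, 0, 0, 0.0], [2.8, 3.2, 2.6, 0, 0, 0, 0.0], [2.8, 3.2, 2.6, 0, 0, 0, 0.0]]])

```text
clock: 10.32
eef_pos: [575.7, -81.6, 19.0]
eef_rot: [[-0.305, 0.922, -0.238], [0.682, 0.386, 0.621], [0.664, 0.027, -0.747]]
wrist_force: [-0.7, -2.0, 0.9]
finger_gap: 46.5
```

```bash
python3 go.py;python3 - <<'E'
from h import *
p=shot('wrist','w9');q=shot('top','t9')
for n,P in(('w',p),('t',q)):
  for t,z in (('mill',0),('mill_top',72),('rail',0),('oil',0),('jar',0)):
    print(n,t,[(np.round(a['position']).tolist(),round(a['score'],2),onz(P,a['position'],z).round().tolist()) for a in ctrl.spot_point(P,t)[:4]])
E
```

```text
t 10.32 q [7.6, 54.9, 21.7, 99.5, -47.1, 72.9, 82.1] F [-0.7, -2.0, 0.9] e [575.7, -81.6, 19.0] a 21.0 tilt 41.7 ytilt 0.027
est mill [566.7 -58.2]
tool of world x,y,z unit: [[-0.305, 0.922, -0.238], [0.682, 0.386, 0.621], [0.664, 0.027, -0.747]]
w mill [([322.0, 226.0], 0.72, [571.0, -74.0, 0.0]), ([76.0, 254.0], 0.7, [441.0, -151.0, 0.0]), ([178.0, 121.0], 0.55, [442.0, -40.0, 0.0])]
w mill_top [([324.0, 166.0], 0.96, [570.0, -73.0, 72.0]), ([136.0, 42.0], 0.92, [444.0, -41.0, 72.0])]
w rail []
w oil [([524.0, 70.0], 0.97, [674.0, 122.0, 0.0])]
w jar [([228.0, 18.0], 0.89, [417.0, 76.0, 0.0])]
t mill [([372.0, 254.0], 0.85, [456.0, -48.0, 0.0]), ([411.0, 265.0], 0.63, [427.0, -153.0, 0.0]), ([197.0, 217.0], 0.16, [553.0, 428.0, 0.0])]
t mill_top [([372.0, 258.0], 0.87, [442.0, -39.0, 72.0]), ([379.0, 208.0], 0.71, [572.0, -59.0, 72.0]), ([414.0, 257.0], 0.68, [446.0, -147.0, 72.0])]
t rail [([300.0, 223.0], 0.77, [539.0, 147.0, 0.0])]
t oil [([310.0, 174.0], 0.91, [678.0, 123.0, 0.0])]
t jar [([327.0, 267.0], 0.82, [421.0, 74.0, 0.0])]
```

View pics/w9.png

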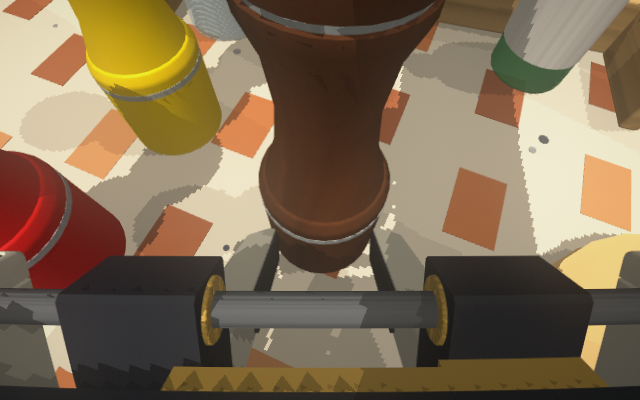

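View pics/t9.png

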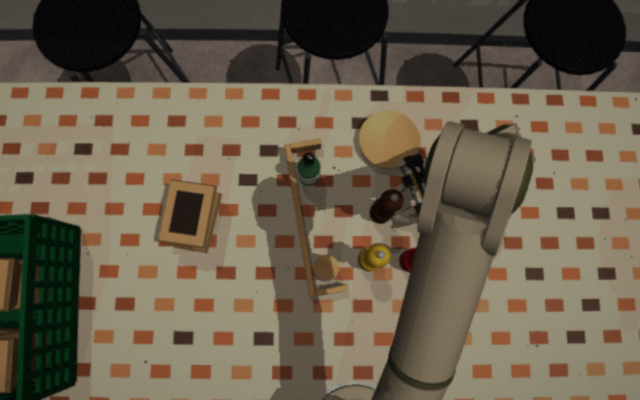

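Emit:
jog_arm(series=[[[4.1, 2.3, 3.7, 0, 0, 0, 0.0], [4.1, 2.3, 3.7, 0, 0, 0, 0.0], [4.1, 2.3, 3.7, 0, 0, 0, 0.0], [4.1, 2.3, 3.7, 0, 0, 0, 0.0], [4.1, 2.3, 3.7, 0, 0, 0, 0.0], [4.1, 2.3, 3.7, 0, 0, 0, 0.0], [4.1, 2.3, 3.7, 0, 0, 0, 0.0], [4.1, 2.3, 3.7, 0, 0, 0, 0.0], [4.1, 2.3, 3.7, 0, 0, 0, 0.0]]])

```text
clock: 11.67
eef_pos: [575.5, -25.6, 18.8]
eef_rot: [[-0.304, 0.923, -0.237], [0.685, 0.384, 0.618], [0.662, 0.026, -0.749]]
wrist_force: [-0.2, -1.7, -0.5]
finger_gap: 46.2
```

```bash
python3 go.py;python3 -c "
from h import *
shot('wrist','w10');shot('scene','s10')"
```

```text
t 11.67 q [3.8, 53.7, 20.5, 102.7, -49.8, 69.9, 80.8] F [-0.2, -1.7, -0.5] e [575.5, -25.6, 18.8] a 20.9 tilt 41.5 ytilt 0.026
est mill [566.6  -2.3]
tool of world x,y,z unit: [[-0.304, 0.923, -0.237], [0.685, 0.384, 0.618], [0.662, 0.026, -0.749]]
```

View pics/w10.png

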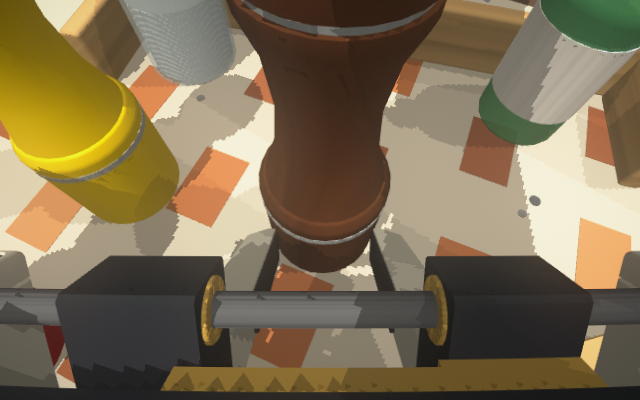

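View pics/s10.png

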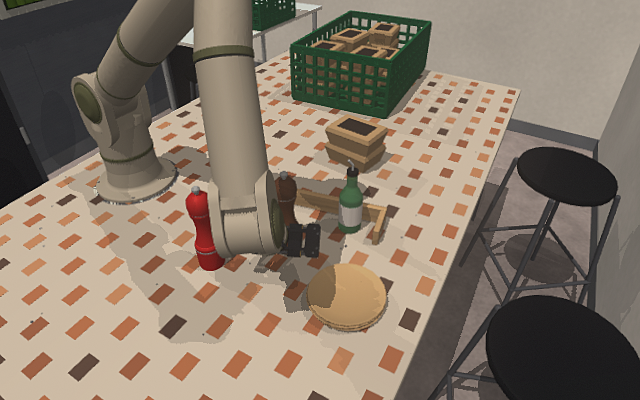

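Emit:
jog_arm(series=[[[4.1, 2.3, 3.7, 0, 0, 0, 0.0], [4.1, 2.3, 3.7, 0, 0, 0, 0.0], [4.1, 2.3, 3.7, 0, 0, 0, 0.0], [4.1, 2.3, 3.7, 0, 0, 0, 0.0], [4.1, 2.3, 3.7, 0, 0, 0, 0.0], [4.1, 2.3, 3.7, 0, 0, 0, 0.0], [4.1, 2.3, 3.7, 0, 0, 0, 0.0], [4.1, 2.3, 3.7, 0, 0, 0, 0.0], [4.1, 2.3, 3.7, 0, 0, 0, 0.0], [4.1, 2.3, 3.7, 0, 0, 0, 0.0]]])

```text
clock: 12.6
eef_pos: [575.5, 39.2, 18.8]
eef_rot: [[-0.304, 0.923, -0.236], [0.686, 0.384, 0.618], [0.661, 0.026, -0.75]]
wrist_force: [0.8, -1.5, 1.1]
finger_gap: 46.3
```

```bash
python3 go.py;python3 -c "
from h import *
shot('wrist','w11');shot('scene','s11')"
```

```text
t 12.6 q [-0.6, 52.6, 18.8, 105.6, -53.1, 66.7, 78.9] F [0.8, -1.5, 1.1] e [575.5, 39.2, 18.8] a 20.9 tilt 41.4 ytilt 0.026
est mill [566.6  62.5]
tool of world x,y,z unit: [[-0.304, 0.923, -0.236], [0.686, 0.384, 0.618], [0.661, 0.026, -0.75]]
```

View pics/w11.png

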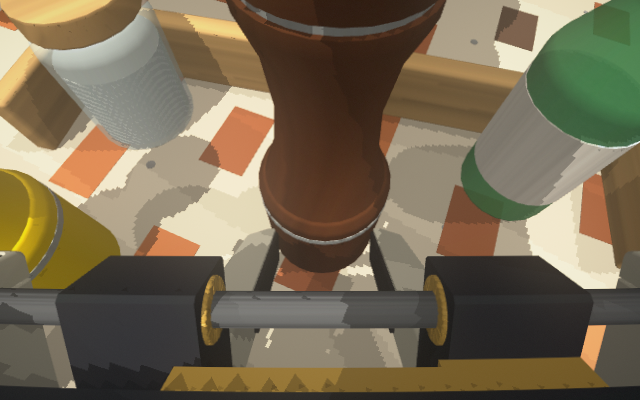

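View pics/s11.png

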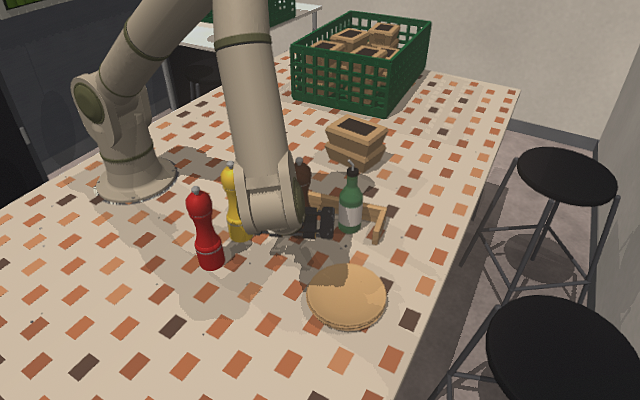

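Emit:
jog_arm(series=[[[2.6, 1.0, 2.3, -0.9, 0, 1.0, 0.0], [2.6, 1.0, 2.3, -0.9, 0, 1.0, 0.0], [2.6, 0.9, 2.3, -0.9, 0, 1.0, 0.0], [2.6, 0.8, 2.3, -0.9, 0, 1.0, 0.0], [2.6, 0.7, 2.3, -0.9, 0, 1.0, 0.0], [2.6, 0.6, 2.3, -0.9, 0, 1.0, 0.0]]])

```text
clock: 13.2
eef_pos: [573.3, 61.6, 18.7]
eef_rot: [[-0.195, 0.971, -0.139], [0.723, 0.238, 0.649], [0.663, 0.026, -0.748]]
wrist_force: [-0.4, -2.6, 0.2]
finger_gap: 46.5
```

```bash
python3 go.py;python3 -c "
from h import *
shot('wrist','w12')"
```

```text
t 13.2 q [2.3, 50.4, 13.0, 110.8, -58.3, 59.4, 75.7] F [-0.4, -2.6, 0.2] e [573.3, 61.6, 18.7] a 12.1 tilt 41.6 ytilt 0.026
est mill [568.   86.1]
tool of world x,y,z unit: [[-0.195, 0.971, -0.139], [0.723, 0.238, 0.649], [0.663, 0.026, -0.748]]
```

View pics/w12.png

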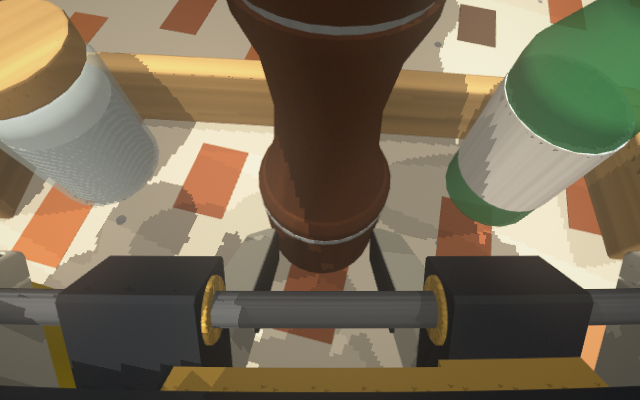

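Emit:
jog_arm(series=[[[2.3, -1.0, 2.0, 0.9, 0, -1.0, 0.0], [2.3, -1.3, 2.0, 0.9, 0, -1.0, 0.0], [2.3, -1.3, 2.0, 0.9, 0, -1.0, 0.0]]])

```text
clock: 13.5
eef_pos: [567.0, 69.0, 19.6]
eef_rot: [[-0.243, 0.953, -0.182], [0.709, 0.303, 0.637], [0.662, 0.026, -0.749]]
wrist_force: [1.6, -1.5, 0.3]
finger_gap: 46.4
```

```bash
python3 go.py
```

```text
t 13.5 q [1.1, 50.5, 13.0, 110.0, -55.9, 60.3, 76.0] F [1.6, -1.5, 0.3] e [567.0, 69.0, 19.6] a 16.0 tilt 41.5 ytilt 0.026
est mill [560.1  93. ]
tool of world x,y,z unit: [[-0.243, 0.953, -0.182], [0.709, 0.303, 0.637], [0.662, 0.026, -0.749]]
```

Emit:
jog_arm(series=[[[2.0, -0.3, 1.8, 0, 0, 0, 0.0], [2.0, -0.3, 1.8, 0, 0, 0, 0.0], [2.0, -0.3, 1.8, 0, 0, 0, 0.0], [2.0, -0.3, 1.8, 0, 0, 0, 0.0]]])

```text
clock: 13.83
eef_pos: [562.9, 80.8, 18.9]
eef_rot: [[-0.249, 0.951, -0.185], [0.708, 0.309, 0.635], [0.661, 0.027, -0.75]]
wrist_force: [0.7, -2.0, 0.3]
finger_gap: 46.5
```

```bash
python3 go.py;python3 -c "
from h import *
shot('wrist','w13');p=shot('top','t13')
a=p['pixels'][130:310,270:430];cv2.imwrite('pics/t13c.png',cv2.resize(a,None,fx=4,fy=3.3*4/3.3,interpolation=2)[:600])"
```

```text
t 13.83 q [0.5, 50.3, 12.2, 110.8, -56.4, 59.2, 76.0] F [0.7, -2.0, 0.3] e [562.9, 80.8, 18.9] a 16.3 tilt 41.4 ytilt 0.027
est mill [555.9 104.8]
tool of world x,y,z unit: [[-0.249, 0.951, -0.185], [0.708, 0.309, 0.635], [0.661, 0.027, -0.75]]
```

View pics/w13.png

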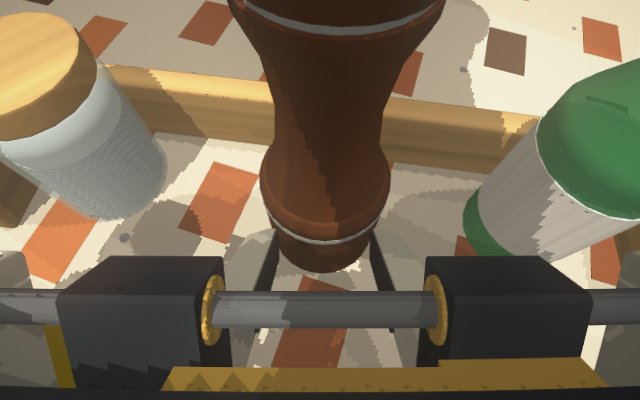

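View pics/t13c.png

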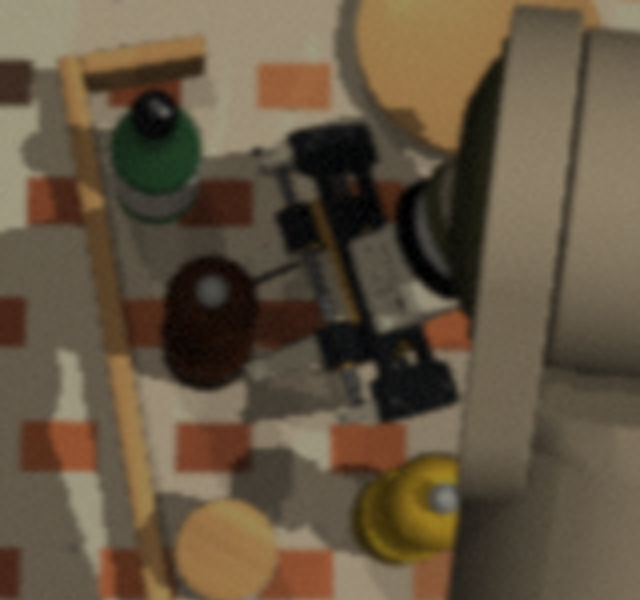

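```bash
python3 - <<'E'
from h import *
p=shot('wrist','w14');q=shot('top','t14')
for P in (p,q):
  for t,z in (('mill',0),('mill_top',72),('oil',0),('jar',0),('rail',0)):
    print(t,[(np.round(a['position']).tolist(),round(a['score'],2),onz(P,a['position'],z).round().tolist()) for a in ctrl.spot_point(P,t)[:2]])
a=p['pixels'][90:200,150:490];cv2.imwrite('pics/w14c.png',cv2.resize(a,None,fx=2.3,fy=2.3,interpolation=2))
for uv in [(210,140),(420,170)]: print(onz(p,uv,0).round(1))
# predicted mill in wrist for candidates
s=ctrl.sense();R=np.array(s['eef_rot']);e=np.array(s['eef_pos']);z=R[:,2];a=np.arctan2(-z[0],z[1]);h=np.array([-np.sin(a),np.cos(a),0])
th=np.linspace(0,2*np.pi,73)
for d in(15,20,25,30):
    M=e+d*h;c=proj(p,np.c_[M[0]+31*np.cos(th),M[1]+31*np.sin(th),0*th]);c2=proj(p,np.c_[M[0]+31*np.cos(th),M[1]+31*np.sin(th),0*th+58]);print(d,M.round(1)[:2],c[:,1].max().round(1),c2[:,1].max().round(1),c2[:,0].min().round(1),c2[:,0].max().round(1))
E
```

```text
mill [([323.0, 226.0], 0.96, [560.0, 89.0, -0.0]), ([42.0, 372.0], 0.76, [443.0, -39.0, 0.0])]
mill_top [([324.0, 165.0], 0.59, [558.0, 90.0, 72.0])]
oil [([507.0, 231.0], 0.75, [673.0, 124.0, 0.0])]
jar [([119.0, 178.0], 0.75, [418.0, 78.0, 0.0])]
rail [([118.0, 178.0], 0.56, [418.0, 78.0, 0.0])]
mill [([319.0, 215.0], 0.67, [563.0, 96.0, 0.0]), ([372.0, 255.0], 0.6, [453.0, -49.0, 0.0])]
mill_top [([322.0, 210.0], 0.73, [563.0, 90.0, 72.0]), ([374.0, 258.0], 0.67, [441.0, -43.0, 72.0])]
oil [([309.0, 178.0], 0.77, [667.0, 125.0, 0.0])]
jar [([327.0, 268.0], 0.6, [419.0, 75.0, 0.0])]
rail [([304.0, 222.0], 0.94, [542.0, 136.0, 0.0])]
[462.6 125.7   0. ]
[610.6 150.    0. ]
15 [558.8  94.8] 265.3 232.1 264.8 390.6
20 [557.4  99.6] 257.3 221.8 265.9 390.0
25 [556.  104.4] 249.4 211.9 266.9 389.5
30 [554.6 109.2] 241.6 202.2 268.0 388.9
```

View pics/w14c.png

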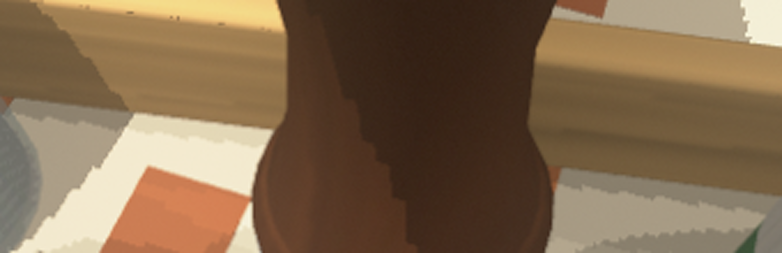

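```bash
python3 - <<'E'
from h import *
q=ctrl.read_camera('top')
s=ctrl.sense();R=np.array(s['eef_rot']);e=np.array(s['eef_pos'])
for n,uv in (('rod end R',(270+255/4,130+150/4)),('body R front',(270+292/4,130+135/4)),('rod end L',(270+355/4,130+410/4))):
  for z in (90,110,130,160): 
    X=onz(q,uv,z); print(n,z,X.round(0)[:2],(R.T@(X-e)).round(0))
E
```

```text
rod end R 90 [673.  60.] [  5. 100. -87.]
rod end R 110 [668.  61.] [  20.   96. -100.]
rod end R 130 [663.  62.] [  35.   92. -114.]
rod end R 160 [655.  63.] [  58.   86. -134.]
body R front 90 [684.  36.] [ -15.  103. -104.]
body R front 110 [678.  37.] [   1.   99. -117.]
body R front 130 [673.  39.] [  17.   94. -130.]
body R front 160 [665.  41.] [  40.   88. -150.]
rod end L 90 [505.  -3.] [  2. -79. -96.]
rod end L 110 [503.  -1.] [  17.  -80. -109.]
rod end L 130 [500.   1.] [  33.  -81. -122.]
rod end L 160 [497.   4.] [  55.  -83. -142.]
```

Emit:
jog_arm(series=[[[1.9, 0, 1.7, 0, 0, 0, 0.0], [1.9, 0, 1.7, 0, 0, 0, 0.0], [1.9, 0, 1.7, 0, 0, 0, 0.0], [1.9, 0, 1.7, 0, 0, 0, 0.0], [1.9, 0, 1.7, 0, 0, 0, 0.0]]])

```text
clock: 15.0
eef_pos: [560.1, 90.9, 18.7]
eef_rot: [[-0.248, 0.952, -0.182], [0.711, 0.306, 0.634], [0.658, 0.028, -0.752]]
wrist_force: [0.8, -2.1, 1.6]
finger_gap: 46.5
```

```bash
python3 go.py;python3 -c "
from h import *
shot('wrist','w15');p=shot('top','t15')
a=p['pixels'][130:280,270:430];cv2.imwrite('pics/t15c.png',cv2.resize(a,None,fx=4,fy=4,interpolation=2))"
```

```text
t 15.0 q [0.3, 49.9, 11.2, 111.6, -56.9, 57.8, 75.7] F [0.8, -2.1, 1.6] e [560.1, 90.9, 18.7] a 16.0 tilt 41.2 ytilt 0.028
est mill [553.2 115. ]
tool of world x,y,z unit: [[-0.248, 0.952, -0.182], [0.711, 0.306, 0.634], [0.658, 0.028, -0.752]]
```

View pics/w15.png

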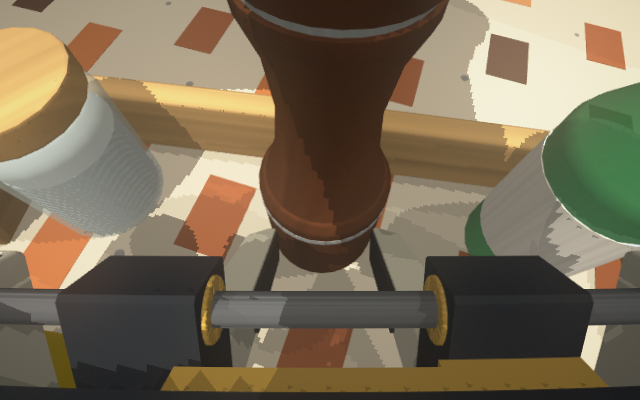

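View pics/t15c.png

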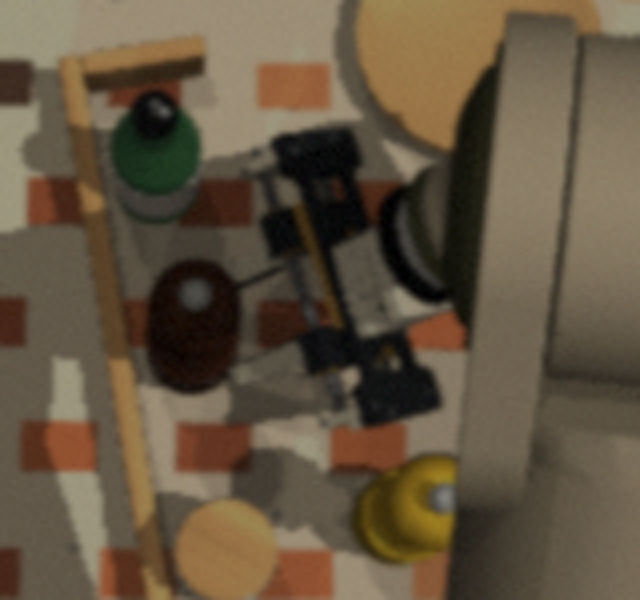

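Emit:
jog_arm(series=[[[1.9, 0, 1.7, 0, 0, 0, 0.0], [1.9, 0, 1.7, 0, 0, 0, 0.0]]])

```text
clock: 15.27
eef_pos: [558.5, 96.1, 18.7]
eef_rot: [[-0.248, 0.952, -0.182], [0.711, 0.306, 0.634], [0.658, 0.028, -0.752]]
wrist_force: [0.4, -3.4, 1.4]
finger_gap: 46.5
```

Emit:
jog_arm(series=[[[1.5, 0, 1.3, 0, 0, 0, 0.0]]])

```text
clock: 15.35
eef_pos: [557.9, 98.2, 18.7]
eef_rot: [[-0.248, 0.952, -0.182], [0.711, 0.306, 0.634], [0.658, 0.028, -0.752]]
wrist_force: [1.1, -2.7, 1.5]
finger_gap: 46.8
```

Emit:
jog_arm(series=[[[1.5, 0, 1.3, 0, 0, 0, 0.0]]])

```text
clock: 15.43
eef_pos: [557.2, 100.3, 18.7]
eef_rot: [[-0.248, 0.952, -0.182], [0.711, 0.306, 0.634], [0.658, 0.028, -0.752]]
wrist_force: [0.3, -2.3, 1.8]
finger_gap: 46.7
```

Emit:
jog_arm(series=[[[1.0, 0, 0.9, 0, 0, 0, 0.0]]])

```text
clock: 15.52
eef_pos: [556.7, 101.9, 18.7]
eef_rot: [[-0.248, 0.952, -0.182], [0.71, 0.306, 0.634], [0.658, 0.028, -0.752]]
wrist_force: [0.5, -2.6, 1.0]
finger_gap: 46.3
```

```bash
python3 go.py;python3 -c "
from h import *
p=shot('wrist','w16')
a=p['pixels'][90:290,150:490];cv2.imwrite('pics/w16c.png',cv2.resize(a,None,fx=2.3,fy=2.3,interpolation=2))
p=shot('top','t16')
a=p['pixels'][130:280,270:430];cv2.imwrite('pics/t16c.png',cv2.resize(a,None,fx=4,fy=4,interpolation=2))"
```

```text
t 15.52 q [0.0, 49.6, 10.0, 112.3, -57.3, 56.7, 75.3] F [0.5, -2.6, 1.0] e [556.7, 101.9, 18.7] a 16.0 tilt 41.2 ytilt 0.028
est mill [549.8 126. ]
tool of world x,y,z unit: [[-0.248, 0.952, -0.182], [0.71, 0.306, 0.634], [0.658, 0.028, -0.752]]
```

View pics/w16c.png

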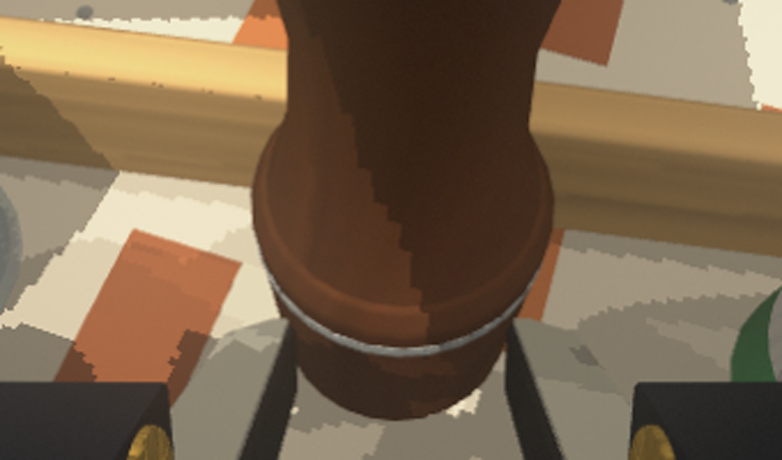

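View pics/t16c.png

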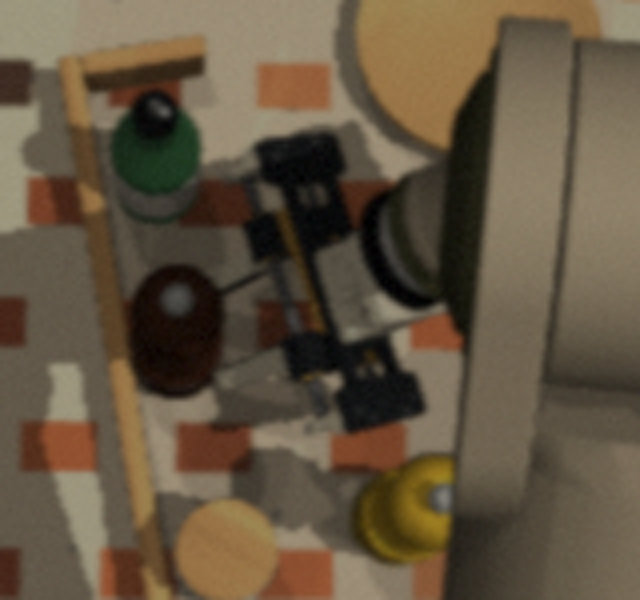

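```bash
cat > gap.py <<'E'
from h import *
from scipy.optimize import brentq
def gap(p,base,botv,bandv):
    s=ctrl.sense();R=np.array(s['eef_rot']);e=np.array(s['eef_pos']);z=R[:,2];a=np.arctan2(-z[0],z[1]);h=np.array([-np.sin(a),np.cos(a),0])
    th=np.linspace(0,2*np.pi,181)
    A,B=[onz(p,u,0)[:2] for u in base];n=np.array([-(B-A)[1],(B-A)[0]])/np.linalg.norm(B-A)
    print('board',A.round(1),B.round(1),np.degrees(np.arctan2((B-A)[1],(B-A)[0])).round(1))
    for zz,v in((0,botv),(56,bandv)):
        f=lambda d:proj(p,np.c_[e[0]+d*h[0]+31*np.cos(th),e[1]+d*h[1]+31*np.sin(th),0*th+zz])[:,1].max()-v
        d=brentq(f,-20,60);M=(e+d*h)[:2];print(zz,'d',round(d,1),M.round(1),'gap',round((A-M)@n-31,1))
E
python3 - <<'E'
from gap import *
p=ctrl.read_camera('wrist')
gap(p,[(150+0/2.3-.5,90+155/2.3-.5),(150+250/2.3-.5,90+187/2.3-.5)],271.3,245)
gap(p,[(150+250/2.3-.5,90+187/2.3-.5),(150+782/2.3-.5,90+256/2.3-.5)],271.3,245)
E
```

```text
board [423.8 120. ] [499.6 133.8] 10.3
0 d 10.4 [553.8 111.8] gap 0.3
56 d 8.8 [554.3 110.3] gap 1.9
board [499.6 133.8] [654.3 161.8] 10.3
0 d 10.4 [553.8 111.8] gap 0.3
56 d 8.8 [554.3 110.3] gap 1.9
```

Emit:
jog_arm(series=[[[0.9, 0, 0.8, 0, 0, 0, 0.0]]])

```text
clock: 15.75
eef_pos: [556.6, 102.4, 18.6]
eef_rot: [[-0.248, 0.952, -0.181], [0.711, 0.306, 0.633], [0.658, 0.028, -0.753]]
wrist_force: [1.5, -7.4, 4.2]
finger_gap: 46.7
```

Emit:
jog_arm(series=[[[0.7, 0, 0.6, 0, 0, 0, 0.0]]])

```text
clock: 15.83
eef_pos: [556.7, 102.4, 18.4]
eef_rot: [[-0.248, 0.952, -0.18], [0.712, 0.305, 0.632], [0.657, 0.028, -0.754]]
wrist_force: [-0.5, -6.8, 3.8]
finger_gap: 46.5
```

Emit:
jog_arm(series=[[[0.7, 0, 0.6, 0, 0, 0, 0.0]]])

```text
clock: 15.92
eef_pos: [556.7, 102.3, 18.4]
eef_rot: [[-0.248, 0.952, -0.179], [0.713, 0.305, 0.632], [0.656, 0.029, -0.754]]
wrist_force: [0.6, -5.8, 3.3]
finger_gap: 46.8
```

Emit:
jog_arm(series=[[[-1.5, 0, -1.3, 0, 0, 0, 0.0], [-2.2, 0, -2.0, 0, 0, 0, 0.0], [-3, 0, -2.6, 0, 0, 0, 0.0], [-4.5, 0, -4, 0, 0, 0, 0.0], [-6, 0, -5.4, 0, 0, 0, 0.0], [-6, 0, -5.4, 0, 0, 0, 0.0], [-6, 0, -5.4, 0, 0, 0, 0.0], [-6, 0, -5.4, 0, 0, 0, 0.0], [-6, 0, -5.4, 0, 0, 0, 0.0], [0, 0, 0, 0, 0, 0, 0.0]]])

```text
clock: 16.75
eef_pos: [574.1, 45.2, 18.9]
eef_rot: [[-0.247, 0.952, -0.182], [0.711, 0.306, 0.633], [0.658, 0.027, -0.752]]
wrist_force: [-0.4, -0.1, -0.1]
finger_gap: 46.0
```

```bash
python3 go.py;python3 - <<'E'
from h import *
p=shot('wrist','w17');q=shot('top','t17')
a=q['pixels'][130:280,270:430];cv2.imwrite('pics/t17c.png',cv2.resize(a,None,fx=4,fy=4,interpolation=2))
shot('scene','s17')
for P in (p,q):
  for t,z in (('mill',0),('mill_top',72),('oil',0),('jar',0),('rail',0),('boxes',0),('plates',0)):
    print(t,[(np.round(a['position']).tolist(),round(a['score'],2),onz(P,a['position'],z).round().tolist()) for a in ctrl.spot_point(P,t)[:2]])
E
```

```text
t 16.75 q [3.6, 50.8, 12.0, 108.2, -53.3, 60.6, 75.0] F [-0.4, -0.1, -0.1] e [574.1, 45.2, 18.9] a 16.1 tilt 41.2 ytilt 0.027
est mill [567.2  69.3]
tool of world x,y,z unit: [[-0.247, 0.952, -0.182], [0.711, 0.306, 0.633], [0.658, 0.027, -0.752]]
mill [([61.0, 304.0], 0.9, [443.0, -41.0, 0.0]), ([324.0, 150.0], 0.89, [555.0, 107.0, 0.0])]
mill_top [([327.0, 69.0], 0.96, [553.0, 111.0, 72.0])]
oil [([493.0, 180.0], 0.83, [673.0, 122.0, 0.0])]
jar [([131.0, 133.0], 0.75, [418.0, 77.0, 0.0])]
rail []
boxes []
plates []
mill [([313.0, 219.0], 0.94, [552.0, 113.0, 0.0]), ([372.0, 259.0], 0.63, [444.0, -49.0, 0.0])]
mill_top [([368.0, 261.0], 0.87, [435.0, -29.0, 72.0]), ([312.0, 217.0], 0.6, [546.0, 115.0, 72.0])]
oil [([313.0, 175.0], 0.82, [674.0, 113.0, 0.0]), ([302.0, 221.0], 0.21, [545.0, 142.0, 0.0])]
jar [([325.0, 268.0], 0.81, [420.0, 80.0, 0.0])]
rail [([301.0, 221.0], 0.79, [545.0, 144.0, 0.0])]
boxes [([196.0, 216.0], 0.82, [556.0, 431.0, 0.0])]
plates [([388.0, 143.0], 0.64, [770.0, -99.0, 0.0])]
```

View pics/w17.png

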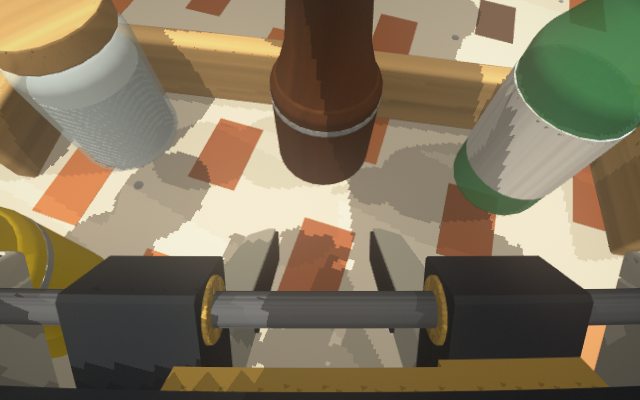

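View pics/t17c.png

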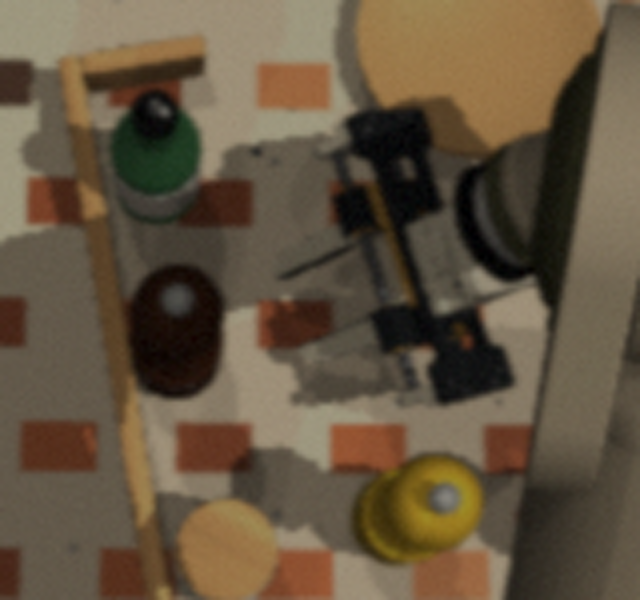

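View pics/s17.png

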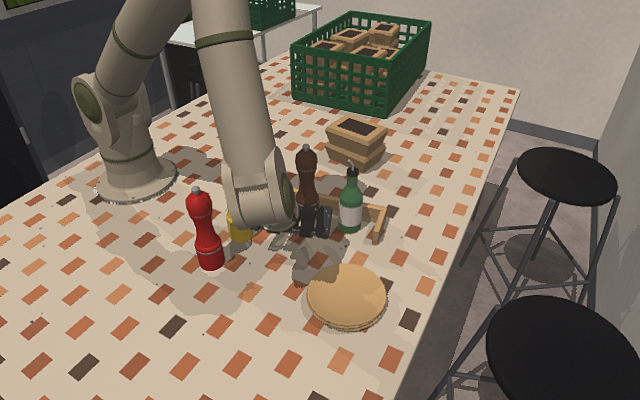

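```bash
python3 - <<'E'
from gap import *
p=ctrl.read_camera('wrist')
a=p['pixels'][60:200,170:490];cv2.imwrite('pics/w18c.png',cv2.resize(a,None,fx=2.5,fy=2.5,interpolation=0))
gap(p,[(213,97.5),(465,128)],183.7,135.5)
E
```

```text
board [458.  128.8] [646.9 163.5] 10.4Traceback (most recent call last):
  File "<stdin>", line 4, in <module>
  File "gap.py", line 10, in gap
    d=brentq(f,-20,60);M=(e+d*h)[:2];print(zz,'d',round(d,1),M.round(1),'gap',round((A-M)@n-31,1))
    r = _zeros._brentq(f, a, b, xtol, rtol, maxiter, args, full_output, disp)
ValueError: f(a) and f(b) must have different signs
```

View pics/w18c.png

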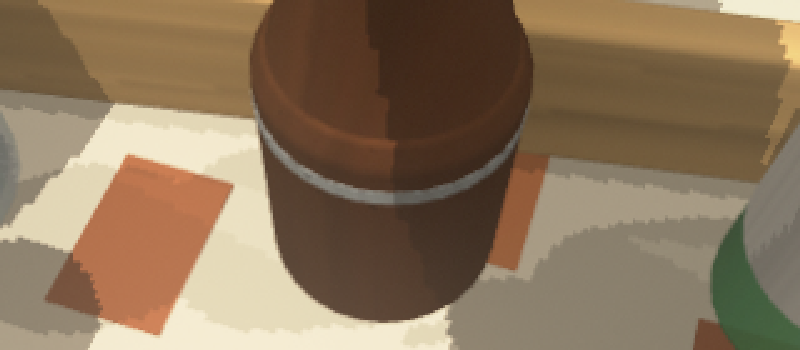

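```bash
sed -i 's/-20,60/-20,120/' gap.py; python3 - <<'E'
from gap import *
p=ctrl.read_camera('wrist')
gap(p,[(214.3,100.7),(471.5,132.7)],188,141.1)
E
```

```text
board [460.3 126.2] [652.2 160.8] 10.2
0 d 66.7 [554.7 111.8] gap -0.1
56 d 65.6 [555.  110.8] gap 1.0
```

The mill's foot measures 0–1 mm from the board and it stands upright. The hand is clear and the wrist force is about zero, so I hand the job in.

```bash
python3 -c "
from h import *
print(ctrl.finish_job())"
```

```text
the job is handed in; nothing more can be done
None
```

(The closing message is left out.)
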